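# Slide a board under the drill jig's low bridge

### The job

Push the loose beige board along the bench top, long way in, through the flared mouth of the drill jig and under its low bridge until its front end rests squarely against the end stop. Only push it with the fingers: keep it flat on the bench, never pick it up or tip it, and leave the other loose things where they are.

Things in the scene. Friction and masses are not known exactly. Their poses are not given: they have to be found in the camera images.
- board: Loose flat beige spacer board, 90 mm (its x) by 170 mm (its y) by 12 mm thick, about 0.12 kg, lying on the bench; origin at the centre of its underside, z up. Its two ends are alike.
- jig: Drill jig fixed to the bench; origin on the bench top between its side rails, under the bridge's middle, z up. The board enters from its -y side, moving along its +y. Two steel rails, 16 mm high, 14 mm wide, inner faces at x = -49 and +49 mm, run straight from y = +84 to -45 mm, then flare outward. At rest against the stop the board's centre is at y = -15 mm and its rear end at y = -100 mm.
- jig_mouth (a point): Middle of the jig's flared mouth, on the bench top, at y = -76 mm in the jig's frame; the mouth is about 125 mm wide inside and 150 mm over the outside of the flares, 16 mm high, open above. Axes as the jig's.
- jig_bridge (a point): Middle of the underside of the bridge, 16 mm above the bench (4 mm of headroom over the board). The bridge is a steel plate 126 mm (x) by 60 mm (y) by 12 mm lying across the rails; two brass drill bushings and screws stand on it, up to 36 mm above the bench. Axes as the jig's.
- jig_stop (a point): Middle of the end stop's face, on the bench top, at y = +70 mm in the jig's frame: a steel bar 16 mm high between the rails, against which the front end of the board comes to rest. Axes as the jig's.
- block: Loose dark steel setup block with holes, 51 x 76 x 25 mm, a bystander; origin at the centre of its underside.
- spool: Loose upright solder spool, 62 mm diameter, 45 mm high, a bystander; origin at the centre of its underside.
- tape: Loose roll of black electrical tape lying flat, about 70 mm diameter, 19 mm high, a bystander; origin at the centre of its underside.

How it is judged:
By the outcome, as a careful person would: the job done as asked, in the order asked, and still so for the second after the job is handed in, with the robot touching nothing.
It also fails if it takes over 67 s, if anything falls off the work surface, if the arm or the gripper's body presses on something with over 40 N, if the wrist force passes 120 N, or if a joint passes its speed limit or range.

### The arm

A 6-joint arm with a two-finger parallel gripper is mounted at the origin on the work surface; the furniture and walls round the work are solid. World frame = base frame: x ahead of the robot, y to its left, z up, the work surface at z = 0. Lengths are in mm, angles in rad, forces in N, time in s.
With the tool pointing down it reaches from about 425 to 950 mm from the base axis. Payload 3.5 kg.
Tool frame: the origin (TCP) lies on the centre line of the jaws, within the pads' length; the fingertips stand 14 mm ahead of it and the grasp point (between the pads) lies 5 mm behind it; z points along the fingers, y is the direction in which the jaws open and shut (so a half turn about z gives the same grasp; the last joint's range is limited). The gripper opens to 85 mm and grips with 20 to 120 N. Pads are 22 mm wide; open, the fingers measure 114 mm over their backs; the gripper's body (76 mm by 85 mm) begins 54 mm behind the grasp point. The pads swing forward as they close: fully open they stand 13 mm farther back than shut.
Start: joints at [-1.313, 0.286, 1.577, -0, 1.279, -0.15], TCP at [267.72, -619.623, 245.325] pointing down, gripper open.
Joint ranges: [-2.77, 2.77], [-0.9, 2.22], [0.21, 2.48], [-1.53, 4.67], [0.24, 2.81], [-2.84, 2.84]. Speed limits (rad/s): [2.79, 2.79, 3.14, 3.14, 3.14, 3.14].

### API

Orientations are given as a rotation vector (axis times angle).
In Python, from bench import status, vision, ticket gives the robot as it stands.
- The arm moves only by the tool send_rows, never from a script. Its argument "deltas" is a list of rows, each a list of 7 numbers: the finger opening in mm, from 0 to 85.4, then the shift along the tool's x, y, z in mm, then the turn, a rotation vector about the tool's x, y, z in units of 8 degrees (1.0 is 8 degrees). In form: [[hand, tx, ty, tz, rx, ry, rz], ...]. A call has 1 to 20 rows; each row is the pose to reach, as a shift and turn from the pose commanded when the call began, along the tool's axes at that moment; what a row does not reach only later rows make up. A row lasts 1/8 s, in which the tool goes at most 62.5 mm and 10.7 degrees, less where a joint would pass 70% of its speed; a pose out of reach is approached as far as the arm can. A call with a gripper value outside its range is refused whole. The fingers move at their own pace and stop on an object; "newtons" is the grip in N (left out, the last holds). Time passes only in rows, so rows that repeat a pose let the fingers close. It gives the time, the measured TCP pose, the force and the opening at its end, in the units of the state.
- status.sense(): the state, without advancing time (a new reading comes with each control period).
- vision.capture(name): name is "side" or "top"; returns a dict with "color" (480x640x3 uint8, red, green, blue), "fx", "fy", "cx", "cy" (pixels), "R" (3x3) and "t" (3): a world point X has camera coordinates R X + t. Camera axes: x right, y down, z forward; pixel columns grow to the right and rows downward; lengths in mm; the calibration is good to about 2 mm. A picture is of the moment at which its call begins. There is no depth.
- ticket.finish_job(): hands the job in, once; it reports no verdict.
The state is a dict: "time_s": time; "joint_pos": joint angles; "qvel": joint speeds; "joint_efforts": joint torques, N m; "position": TCP position; "tcp_rot": TCP orientation; "contact_force": force on the tool from outside, world axes, zero at the start; "torque": the same for the moment, N m; "grip_width": opening from 0.0 (shut) to 1.0 (fully open).
Only numpy, scipy, OpenCV 4.12 (cv2) and the standard library are available. Lean on these libraries where they do the work, as an engineer would, in place of code of your own. Each camera call takes 0.05 s, during which the arm holds its last target. There are 200 camera calls.

## Working session

There is one attempt and no reset: what is moved stays moved. The work goes in short steps, Python scripts to look and compute and a tool call to move; the robot and the scene stay as the last step left them, time stands still between calls to the robot, and variables do not carry over. Pictures are saved under pics/ and viewed, about 8 in all and at most 12, crops included, and the job is handed in when it is done.

Besides the shell and the picture viewer there is one more tool, called after "Emit:" by a JSON object that holds its "api" and its "payload", one argument or row to a line. send_rows: Moves the arm, as the interface text tells. Its arguments: {"type":"object","properties":{"deltas":{"type":"array"},"newtons":{"type":"number"}},"required":["deltas"]}

```bash
mkdir -p pics; python3 - <<'E'
from bench import status, vision
import cv2,numpy as np
print(status.sense())
for n in("top","side"):
    c=vision.capture(n); cv2.imwrite(f"pics/{n}0.png",c["color"][:,:,::-1]); print(n,c["fx"],c["fy"],c["cx"],c["cy"],np.round(c["R"],4).tolist(),np.round(c["t"],1))
E
```

```text
{'time_s': 0.0, 'joint_pos': array([-1.31302399e+00,  2.87189736e-01,  1.57817762e+00,  6.55673823e-06,
        1.27856668e+00, -1.50024660e-01]), 'qvel': array([-3.92683080e-04,  7.45101596e-04, -2.68931860e-04, -7.13042878e-04,
       -2.58246712e-05, -3.51751577e-04]), 'joint_efforts': array([ 2.26796117e-03, -4.05988061e+01, -2.92620885e+01, -1.85471436e-05,
        5.88952244e-03, -1.35239702e-06]), 'position': array([ 267.55114578, -619.03908151,  243.93073676]), 'tcp_rot': array([-3.07422409e+00, -6.35660291e-01,  1.88058077e-04]), 'contact_force': array([-0.34119765, -0.02470869, -0.04907483]), 'torque': array([-0.01620952, -0.03331968, -0.00281808]), 'grip_width': 1.0017406228085224}
top 477.8426690236687 477.8426690236687 325.3968176056882 247.23905993268798 [[-0.0173, -0.9994, -0.0292], [-0.9956, 0.0199, -0.092], [0.0926, 0.0275, -0.9953]] [  5.7 415.1 977.9]
side 565.9584520121166 565.9584520121166 320.1066418571791 242.6228590071467 [[-0.9565, -0.2917, -0.0105], [-0.0988, 0.3573, -0.9288], [0.2746, -0.8873, -0.3705]] [ 389.2   96.8 1110.5]
```

View pics/top0.png

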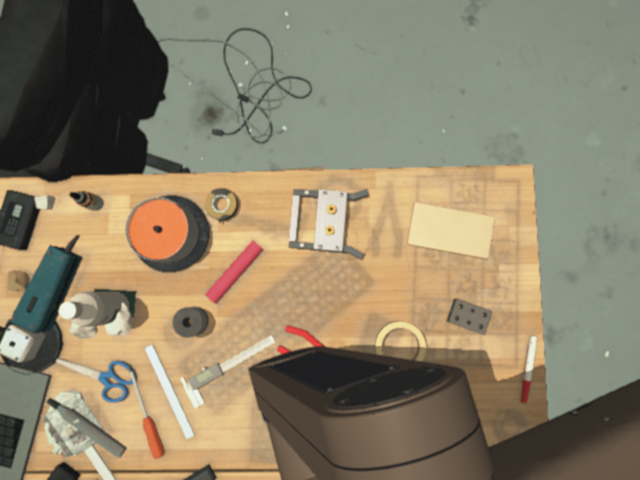

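View pics/side0.png

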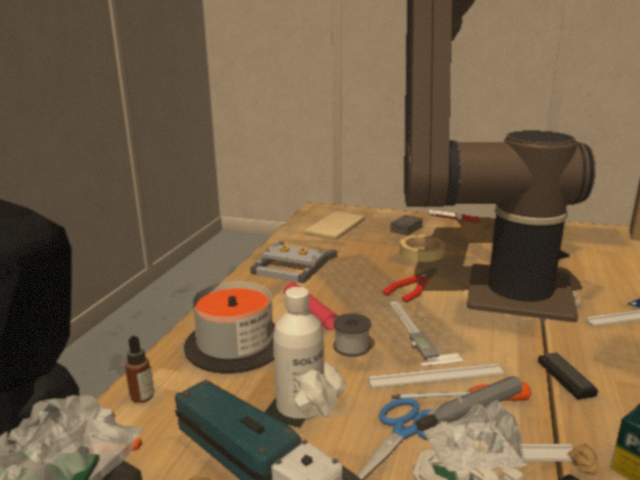

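Top view: the board is at about (451,230). The jig is at about (328,220) with its mouth to the right at about (365,222) and its stop at about (294,220). The insertion direction is image-left, about world +y. I'll enlarge this area.

```bash
python3 - <<'E'
import cv2
i=cv2.imread("pics/top0.png")[170:275,280:510]
i=cv2.resize(i,None,fx=3.478,fy=3.478,interpolation=cv2.INTER_CUBIC); cv2.imwrite("pics/c0.png",i); print(i.shape)
E
```

```text
(365, 800, 3)
```

View pics/c0.png

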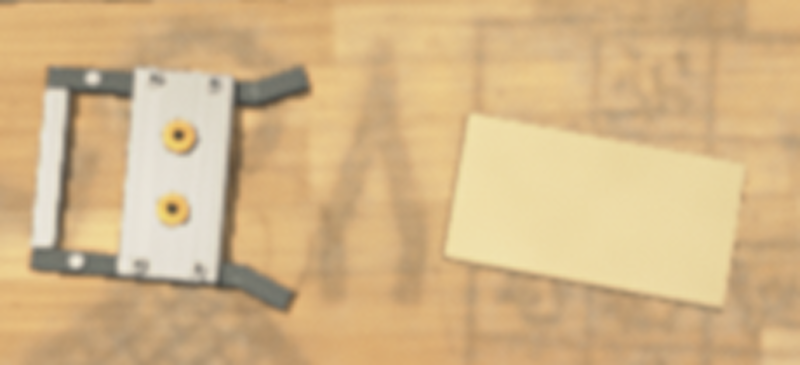

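Crop: the board's corners are clear. The bridge corners are at crop (137,69), (237,75), (218,283) and (117,275). The flare ends are at right. Next I fit both poses.

```bash
cat > h.py <<'E'
import numpy as np
from scipy.optimize import least_squares
def proj(c,X):
    p=np.asarray(X)@np.array(c["R"]).T+c["t"]
    return p[:,:2]/p[:,2:]*[c["fx"],c["fy"]]+[c["cx"],c["cy"]]
def place(p,X):
    a=p[2]; X=np.array(X,float)
    return np.c_[p[0]+np.cos(a)*X[:,0]-np.sin(a)*X[:,1],p[1]+np.sin(a)*X[:,0]+np.cos(a)*X[:,1],X[:,2]]
def fit(c,X,uv,p0):
    r=least_squares(lambda p:(proj(c,place(p*[1,1,.01],X))-uv).ravel(),np.array(p0)*[1,1,100])
    return r.x*[1,1,.01],np.round(r.fun.reshape(-1,2),1)
BOARD=[(45,85,12),(45,-85,12),(-45,-85,12),(-45,85,12)]
JIG=[(63,30,28),(63,-30,28),(-63,-30,28),(-63,30,28),(63,84,16),(-63,84,16)]
E
python3 - <<'E'
from h import *; from bench import vision
c=vision.capture("top"); k=3.478
f=lambda q:(np.array(q)+.5)/k-.5+[280,170]
b,r=fit(c,BOARD,f([(470,114),(743,163),(722,306),(445,256)]),[500,-300,0]); print("board",b,r.tolist())
j,r=fit(c,JIG,f([(137,69),(237,75),(218,283),(117,275),(48,67),(31,268)]),[500,0,0]); print("jig",j,r.tolist())
print(place(j,[(0,-76,0),(0,70,0),(0,-15,0),(0,-100,0)]))
ca,sa=np.cos(-j[2]),np.sin(-j[2]); d=b[:2]-j[:2]
print("board in jig",ca*d[0]-sa*d[1],sa*d[0]+ca*d[1],b[2]-j[2])
E
```

```text
board [ 4.47110509e+02 -2.64503715e+02 -2.01305436e-01] [[-0.9, -0.6], [1.1, -0.4], [0.6, 0.6], [-0.9, 0.3]]
jig [ 4.71001650e+02 -1.40809935e+01 -1.03335875e-01] [[-0.2, -0.4], [-0.3, 0.1], [0.2, 0.2], [0.3, 0.1], [0.3, -0.6], [-0.3, 0.5]]
[[ 463.16209272  -89.67557898    0.        ]
 [ 478.22229414   55.54559831    0.        ]
 [ 469.45436865  -29.00097751    0.        ]
 [ 460.68644317 -113.54755333    0.        ]]
board in jig 2.0679252756669904 -251.55128613870025 -0.09796956105025306
```

Emit:
{"api": "send_rows", "payload": {
  "deltas": [
    [45,24,-16,0,0,0,-0.7],
    [45,59,-39,10,0,0,-1.7],
    [45,95,-62,30,0,0,-2.75],
    [45,130,-86,50,0,0,-3.8],
    [45,165,-109,75,0,0,-4.8],
    [45,200,-132,100,0,0,-5.8],
    [45,225,-148,125,0,0,-6.55],
    [45,236.4,-155.5,145,0,0,-6.89],
    [45,236.4,-155.5,145,0,0,-6.89],
    [45,236.4,-155.5,145,0,0,-6.89],
    [45,236.4,-155.5,145,0,0,-6.89]
  ]
}}

```text
time_s: 1.52
position: [423.2, -384.5, 101.7]
tcp_rot: [2.433, 1.984, -0.0]
contact_force: [-0.5, 0.0, 0.6]
grip_width: 0.526
```

```bash
cat > look.py <<'E'
import sys,cv2; from bench import status, vision; from h import *
n,out=sys.argv[1:3]; x0,x1,y0,y1=map(int,sys.argv[3:7])
c=vision.capture(n); i=c["color"][y0:y1,x0:x1,::-1]; k=min(800/(x1-x0),600/(y1-y0))
cv2.imwrite("pics/"+out,cv2.resize(i,None,fx=k,fy=k,interpolation=cv2.INTER_CUBIC))
s=status.sense(); print("k",k,s["time_s"],s["position"].round(1),s["tcp_rot"].round(3),s["contact_force"].round(1),s["grip_width"])
E
python3 look.py top t1.png 280 520 150 330
```

```text
k 3.3333333333333335 1.575 [ 423.2 -384.4  101.6] [ 2.433  1.984 -0.   ] [-0.3  0.6 -0.2] 0.5277020673310371
```

View pics/t1.png

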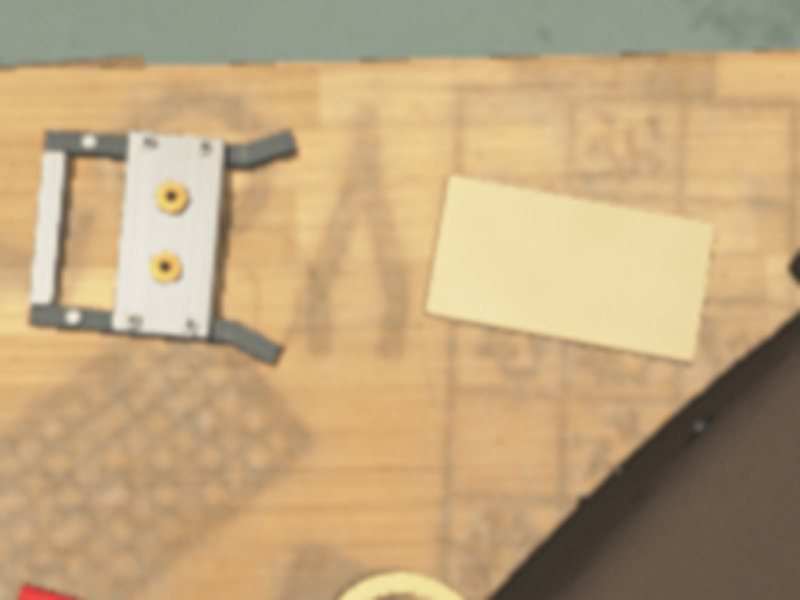

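The top view shows the board and jig unmoved and clear of the arm, with the gripper off to the right. Now I descend, then feel for the bench.

Emit:
{"api": "send_rows", "payload": {
  "deltas": [
    [45,0,0,15,0,0,0],
    [45,0,0,40,0,0,0],
    [45,0,0,65,0,0,0],
    [45,0,0,76,0,0,0],
    [45,0,0,76,0,0,0],
    [45,0,0,76,0,0,0]
  ]
}}

```text
time_s: 2.33
position: [423.5, -383.8, 25.2]
tcp_rot: [2.432, 1.986, -0.0]
contact_force: [-0.0, 0.2, 0.2]
grip_width: 0.528
```

```bash
python3 look.py side s1.png 260 460 170 320
```

```text
k 4.0 2.375 [ 423.7 -383.9   25.5] [ 2.431  1.986 -0.   ] [-0.3 -0.1  0.1] 0.5226899979366295
```

View pics/s1.png

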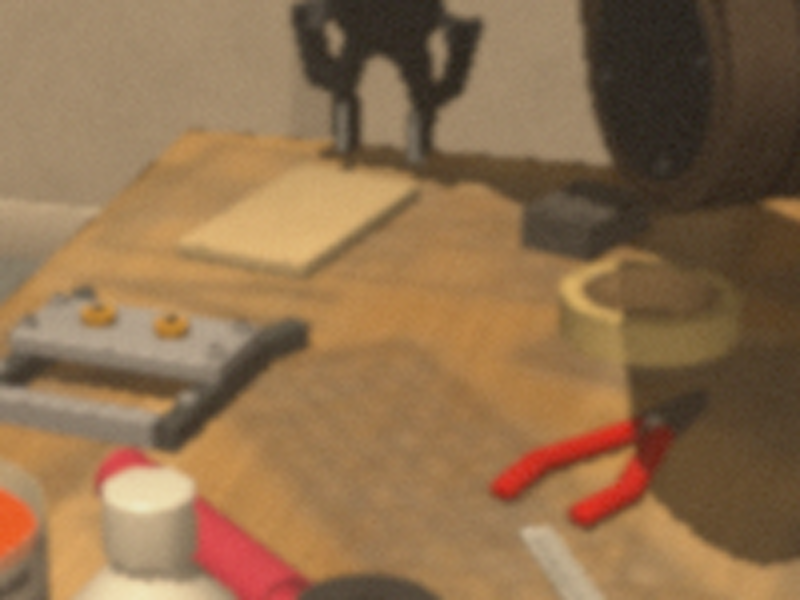

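The side view shows both fingers just behind the board's rear end (tips near crop (345,160) and (415,160)), centred on it.

Emit:
{"api": "send_rows", "payload": {
  "deltas": [
    [45,0,0,3,0,0,0],
    [45,0,0,6,0,0,0],
    [45,0,0,6,0,0,0]
  ]
}}

```text
time_s: 2.75
position: [422.9, -382.9, 18.1]
tcp_rot: [-2.433, -1.987, -0.0]
contact_force: [-0.1, -0.5, 0.2]
grip_width: 0.527
```

Emit:
{"api": "send_rows", "payload": {
  "deltas": [
    [45,0,0,2,0,0,0],
    [45,0,0,3,0,0,0],
    [45,0,0,3,0,0,0]
  ]
}}

```text
time_s: 3.12
position: [423.0, -383.0, 15.2]
tcp_rot: [-2.433, -1.987, 0.0]
contact_force: [-0.0, 0.7, 0.5]
grip_width: 0.522
```

Emit:
{"api": "send_rows", "payload": {
  "deltas": [
    [45,0,0,1,0,0,0],
    [45,0,0,2,0,0,0],
    [45,0,0,2,0,0,0]
  ]
}}

```text
time_s: 3.5
position: [423.0, -383.1, 13.2]
tcp_rot: [-2.433, -1.987, 0.0]
contact_force: [-0.6, 0.3, 0.7]
grip_width: 0.529
```

Emit:
{"api": "send_rows", "payload": {
  "deltas": [
    [45,8,0,0,0,0,0],
    [45,16,0,0,0,0,0],
    [45,20,0,0,0,0,0],
    [45,24,0,0,0,0,0],
    [45,28,0,0,0,0,0],
    [45,32,0,0,0,0,-0.05],
    [45,36,-0.1,0,0,0,-0.1],
    [45,40,-0.2,0,0,0,-0.15],
    [45,44,-0.3,0,0,0,-0.19],
    [45,48,-0.4,0,0,0,-0.23],
    [45,52,-0.5,0,0,0,-0.27],
    [45,56,-0.7,0,0,0,-0.31],
    [45,60,-0.9,0,0,0,-0.35],
    [45,60,-0.9,0,0,0,-0.35]
  ]
}}

```text
time_s: 5.25
position: [434.1, -323.5, 13.2]
tcp_rot: [-2.383, -2.046, -0.0]
contact_force: [-0.2, 1.2, 0.5]
grip_width: 0.53
```

```bash
python3 look.py top t2.png 280 520 150 330
```

```text
k 3.3333333333333335 5.3 [ 434.  -323.6   13.1] [-2.383 -2.046 -0.   ] [-0.3 -0.2 -0.6] 0.5300844100646137
```

View pics/t2.png

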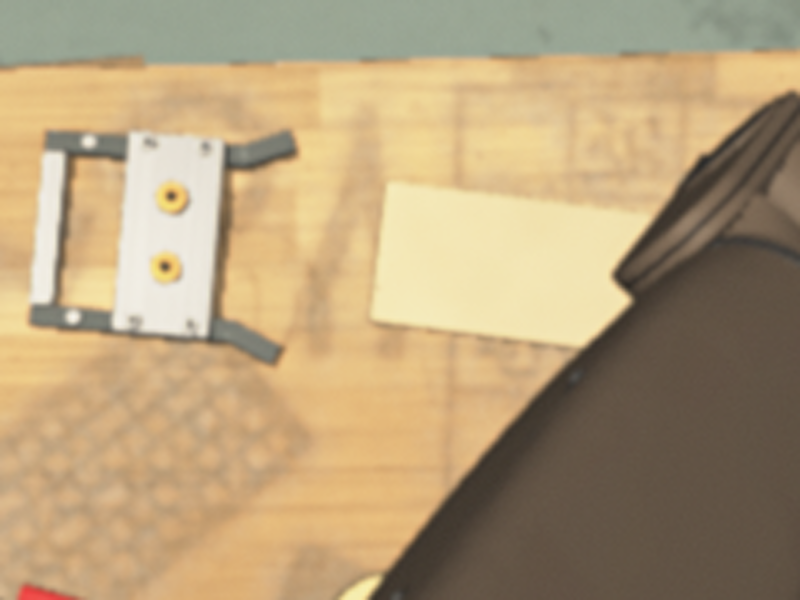

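The board moved with the fingers and is turning as planned. Its front corners are at crop (388,182) and (371,322), with the top edge passing (648,212). I compute its pose relative to the jig.

```bash
cat > rel.py <<'E'
import sys; from h import *; from bench import vision,status
# args: crop points k x0 y0 then points u,v ; prints world & jig coords at z=12
c=vision.capture("top"); k,x0,y0=map(float,sys.argv[1:4]); j=np.array([471.0,-14.1,-0.1033])
R,t=np.array(c["R"]),np.array(c["t"])
def jig(w): d=np.array(w)-j[:2]; a=j[2]; return np.array([np.cos(a)*d[0]+np.sin(a)*d[1],-np.sin(a)*d[0]+np.cos(a)*d[1]])
for s in sys.argv[4:]:
    u,v=((np.array(eval(s))+.5)/k-.5)+[x0,y0]
    r=R.T@[(u-c["cx"])/c["fx"],(v-c["cy"])/c["fy"],1]; o=-R.T@t; w=(o+r*(12-o[2])/r[2])[:2]
    print(s,w.round(1),"jig",jig(w).round(1))
s=status.sense(); r=s["tcp_rot"]; r=r*np.sign(r[0])
print("tcp jig",jig(s["position"][:2]).round(1),"heading err",round(2*np.arctan2(r[1],r[0])-np.pi/2-j[2],4))
E
python3 rel.py 3.3333 280 150 388,182 371,322 648,212 579,346
```

```text
388,182 [ 503.9 -152.6] jig [  47.  -134.3]
371,322 [ 415.1 -139.2] jig [ -42.7 -130.2]
648,212 [ 481.1 -314.8] jig [  41.  -298.1]
579,346 [ 397.4 -268.2] jig [ -47.  -260.3]
tcp jig [  -4.9 -311.7] heading err -0.0487
```

Emit:
{"api": "send_rows", "payload": {
  "deltas": [
    [45,4,0.2,0,0,0,-0.03],
    [45,8,0.4,0,0,0,-0.06],
    [45,12,0.6,0,0,0,-0.1],
    [45,16,0.8,0,0,0,-0.13],
    [45,20,1.0,0,0,0,-0.16],
    [45,24,1.1,0,0,0,-0.19],
    [45,28,1.3,0,0,0,-0.22],
    [45,32,1.4,0,0,0,-0.25],
    [45,36,1.6,0,0,0,-0.28],
    [45,40,1.8,0,0,0,-0.31],
    [45,45,1.9,0,0,0,-0.33],
    [45,45,1.9,0,0,0,-0.33]
  ]
}}

```text
time_s: 6.85
position: [442.9, -279.5, 13.3]
tcp_rot: [-2.335, -2.101, -0.0]
contact_force: [0.5, -0.1, -0.2]
grip_width: 0.527
```

```bash
python3 look.py top t3.png 280 480 160 310
```

```text
k 4.0 6.9 [ 442.9 -279.6   13.4] [-2.336 -2.101 -0.   ] [ 0.2 -0.5 -0.3] 0.5252921975203468
```

View pics/t3.png

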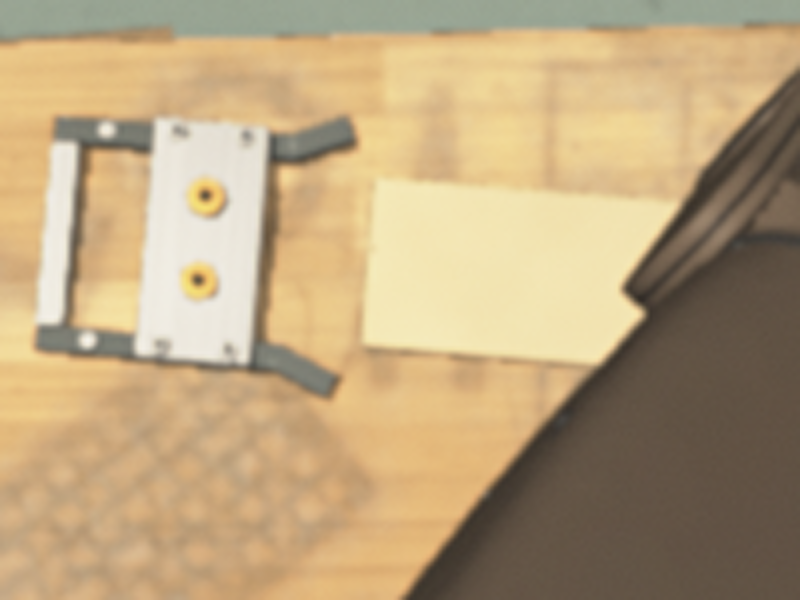

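The board is now nearly in line, just short of the mouth. Its front corners are at crop (375,180) and (363,347), the top edge passes (672,201), and the bottom edge passes (600,364).

```bash
python3 rel.py 4 280 160 375,180 363,347 672,201 600,364
```

```text
375,180 [ 504.2 -104.8] jig [ 42.3 -86.8]
363,347 [415.7 -96.2] jig [-46.5 -87.4]
672,201 [ 489.5 -260.1] jig [  43.7 -242.8]
600,364 [ 404.3 -219.3] jig [ -45.2 -211. ]
tcp jig [  -0.6 -267.1] heading err -0.0026
```

Emit:
{"api": "send_rows", "payload": {
  "deltas": [
    [45,5,0.1,0,0,0,0.02],
    [45,10,0.2,0,0,0,0.04],
    [45,15,0.4,0,0,0,0.06],
    [45,20,0.5,0,0,0,0.07],
    [45,25,0.6,0,0,0,0.07],
    [45,30,0.7,0,0,0,0.07],
    [45,35,0.7,0,0,0,0.07],
    [45,40,0.7,0,0,0,0.06],
    [45,45,0.7,0,0,0,0.05],
    [45,50,0.7,0,0,0,0.04],
    [45,55,0.7,0,0,0,0.03],
    [45,55,0.7,0,0,0,0.03]
  ]
}}

```text
time_s: 8.45
position: [449.1, -224.5, 13.0]
tcp_rot: [-2.339, -2.095, -0.0]
contact_force: [-0.4, -0.0, 0.1]
grip_width: 0.527
```

```bash
python3 look.py top t4.png 280 440 160 280
```

```text
k 5.0 8.5 [ 448.9 -224.5   12.9] [-2.339 -2.095 -0.   ] [ 0.2 -1.2 -0.1] 0.5257009377858324
```

View pics/t4.png

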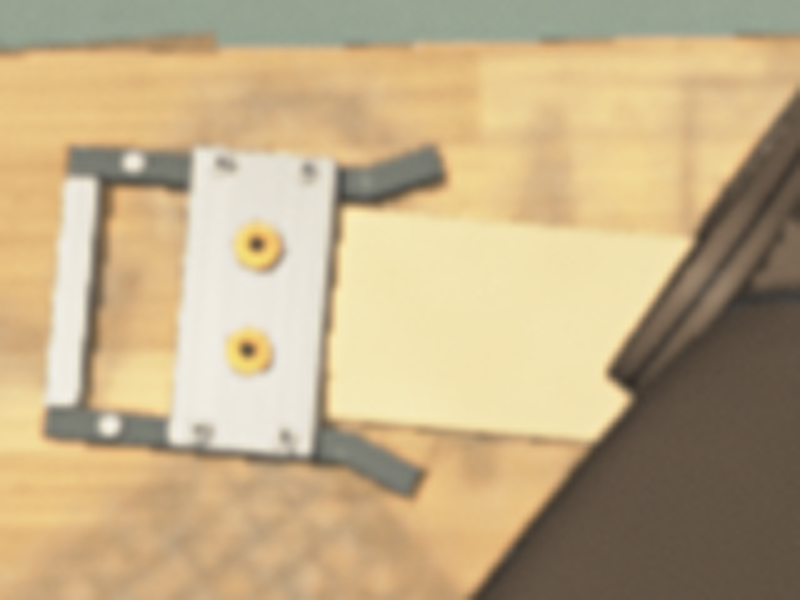

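The front has entered the rails with gaps on both sides (about 3 mm at top and 5 mm at bottom). I continue straight.

Emit:
{"api": "send_rows", "payload": {
  "deltas": [
    [45,5,0,0,0,0,0],
    [45,10,0,0,0,0,0],
    [45,15,0,0,0,0,0],
    [45,20,0,0,0,0,0],
    [45,25,0,0,0,0,0],
    [45,30,0,0,0,0,0],
    [45,35,0,0,0,0,0],
    [45,40,0,0,0,0,0],
    [45,45,0,0,0,0,0],
    [45,50,0,0,0,0,0],
    [45,50,0,0,0,0,0]
  ]
}}

```text
time_s: 9.88
position: [454.9, -175.2, 13.3]
tcp_rot: [-2.34, -2.096, -0.0]
contact_force: [-0.1, -0.8, -0.2]
grip_width: 0.53
```

Emit:
{"api": "send_rows", "payload": {
  "deltas": [
    [45,5,0,0,0,0,0],
    [45,10,0,0,0,0,0],
    [45,15,0,0,0,0,0],
    [45,20,0,0,0,0,0],
    [45,25,0,0,0,0,0],
    [45,30,0,0,0,0,0],
    [45,35,0,0,0,0,0],
    [45,40,0,0,0,0,0],
    [45,40,0,0,0,0,0]
  ]
}}

```text
time_s: 11.0
position: [459.1, -135.2, 13.1]
tcp_rot: [-2.339, -2.095, -0.0]
contact_force: [-0.8, 0.1, -0.6]
grip_width: 0.526
```

```bash
python3 look.py top t5.png 280 440 160 280; python3 rel.py 5 280 160
```

```text
k 5.0 11.05 [ 458.9 -135.3   13.1] [-2.339 -2.095 -0.   ] [-0.6  0.6  0.4] 0.5284261432809355
tcp jig [   0.5 -121.9] heading err -0.0069
```

View pics/t5.png

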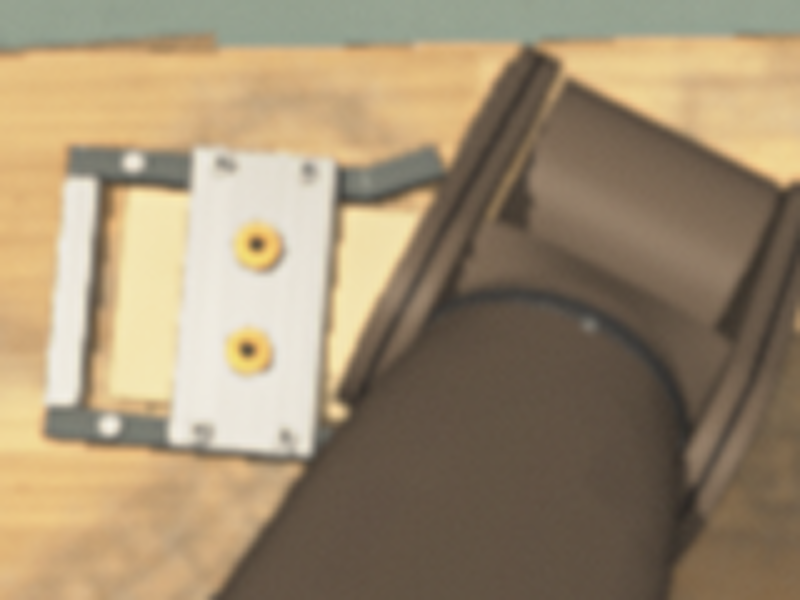

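The front edge is at about x=115–125 in the crop and the stop face at about 92–100, so roughly 8–10 mm remain. I press slowly until the stop is felt.

Emit:
{"api": "send_rows", "payload": {
  "deltas": [
    [45,2,0,0,0,0,-0.02],
    [45,4,0,0,0,0,-0.04],
    [45,6,0,0,0,0,-0.05],
    [45,8,0,0,0,0,-0.05],
    [45,8,0,0,0,0,-0.05]
  ]
}}

```text
time_s: 11.72
position: [460.2, -127.7, 13.3]
tcp_rot: [-2.333, -2.104, -0.0]
contact_force: [0.1, -0.6, -0.1]
grip_width: 0.527
```

Emit:
{"api": "send_rows", "payload": {
  "deltas": [
    [45,1,0,0,0,0,0],
    [45,2,0,0,0,0,0],
    [45,2,0,0,0,0,0]
  ]
}}

```text
time_s: 12.1
position: [460.4, -125.9, 13.4]
tcp_rot: [2.333, 2.104, 0.0]
contact_force: [0.7, -0.4, -0.1]
grip_width: 0.529
```

Emit:
{"api": "send_rows", "payload": {
  "deltas": [
    [45,1,0,0,0,0,0],
    [45,1,0,0,0,0,0]
  ]
}}

```text
time_s: 12.35
position: [460.5, -124.9, 13.4]
tcp_rot: [2.333, 2.104, 0.0]
contact_force: [1.4, -0.4, -0.1]
grip_width: 0.525
```

Emit:
{"api": "send_rows", "payload": {
  "deltas": [
    [45,1,0,0,0,0,0],
    [45,1,0,0,0,0,0]
  ]
}}

```text
time_s: 12.6
position: [460.6, -123.9, 13.4]
tcp_rot: [2.333, 2.104, 0.0]
contact_force: [0.3, -0.9, 0.7]
grip_width: 0.525
```

Emit:
{"api": "send_rows", "payload": {
  "deltas": [
    [45,1,0,0,0,0,0],
    [45,1,0,0,0,0,0]
  ]
}}

```text
time_s: 12.85
position: [460.7, -123.2, 13.4]
tcp_rot: [2.332, 2.104, -0.001]
contact_force: [0.0, -3.1, 0.2]
grip_width: 0.524
```

Emit:
{"api": "send_rows", "payload": {
  "deltas": [
    [45,0.5,0,0,0,0,0],
    [45,0.5,0,0,0,0,0]
  ]
}}

```text
time_s: 13.1
position: [460.7, -123.1, 13.4]
tcp_rot: [2.332, 2.104, -0.001]
contact_force: [-1.4, -5.3, -0.5]
grip_width: 0.529
```

The stop is felt: the TCP has stalled and the reaction is rising. One firmer press to square the board, then I back off and rise.

Emit:
{"api": "send_rows", "payload": {
  "deltas": [
    [45,1,0,0,0,0,0],
    [45,1.5,0,0,0,0,0],
    [45,1.5,0,0,0,0,0]
  ]
}}

```text
time_s: 13.48
position: [460.9, -123.1, 13.6]
tcp_rot: [2.329, 2.104, -0.005]
contact_force: [-3.6, -9.2, -0.0]
grip_width: 0.526
```

Emit:
{"api": "send_rows", "payload": {
  "deltas": [
    [45,-3,0,0,0,0,0],
    [45,-10,0,0,0,0,0],
    [45,-25,0,0,0,0,0],
    [45,-35,0,0,0,0,0],
    [45,-40,0,-20,0,0,0],
    [45,-60,0,-60,0,0,0],
    [45,-100,0,-100,0,0,0],
    [45,-150,0,-140,0,0,0],
    [45,-200,0,-170,0,0,0],
    [45,-225,0,-180,0,0,0],
    [45,-230,0,-180,0,0,0],
    [45,-230,0,-180,0,0,0]
  ]
}}

```text
time_s: 14.98
position: [436.6, -349.1, 192.0]
tcp_rot: [-2.332, -2.102, -0.001]
contact_force: [1.1, 0.6, -0.2]
grip_width: 0.524
```

```bash
python3 look.py top t6.png 280 440 160 280; python3 look.py side s6.png 220 420 190 340
```

```text
k 5.0 15.025 [ 436.7 -348.4  191.8] [-2.331e+00 -2.102e+00 -1.000e-03] [-0.5 -0.5  0.7] 0.5241478775989261
k 4.0 15.075 [ 436.8 -348.2  191.8] [-2.330e+00 -2.103e+00 -1.000e-03] [-0.4 -0.3 -0.6] 0.5265207054835999
```

View pics/t6.png

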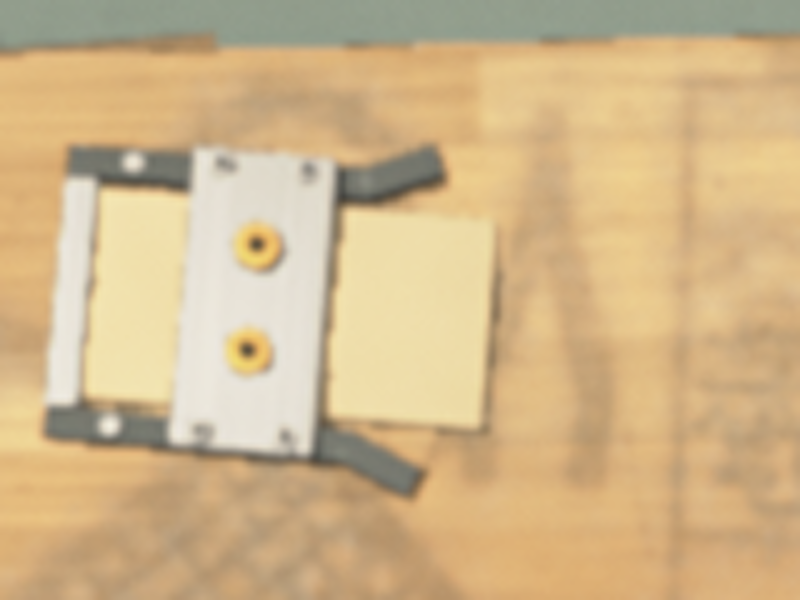

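View pics/s6.png

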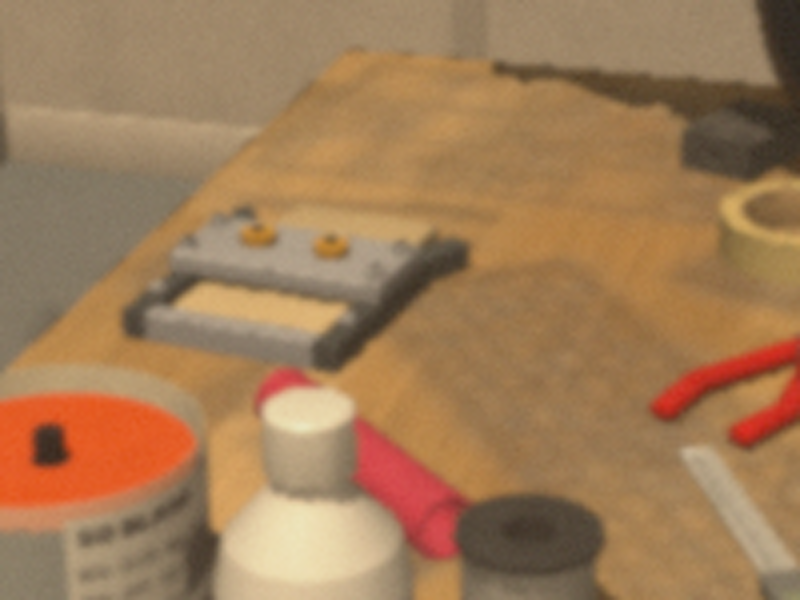

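The board's front is against the stop in both views. I check squareness from the rear corners, at crop (494,218) and (486,430).

```bash
python3 rel.py 5 280 160 495,217 486,431 98,188 84,402 345,208 328,417
python3 look.py top t7.png 285 325 180 250
```

```text
495,217 [ 507.4 -115.9] jig [ 46.7 -97.5]
486,431 [ 416.6 -109.7] jig [ -44.2 -100.7]
98,188 [523.7  52. ] jig [45.6 71.2]
84,402 [432.3  59. ] jig [-46.   68.8]
345,208 [512.7 -52.7] jig [ 45.4 -34.1]
328,417 [423.9 -43.6] jig [-43.8 -34.2]
tcp jig [   0.6 -335.8] heading err 0.0013
k 8.571428571428571 15.175 [ 437.1 -348.3  192.3] [-2.33  -2.104 -0.   ] [-0.5  1.  -0.8] 0.517741839845347
```

View pics/t7.png

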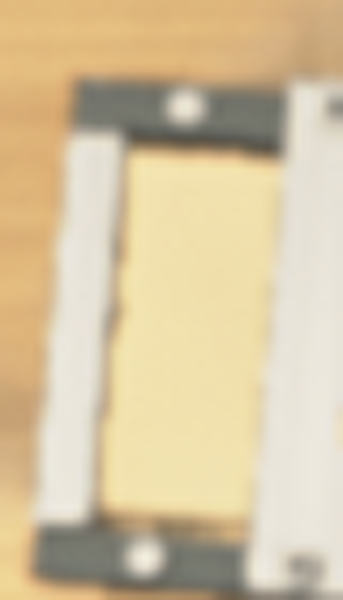

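The board sits about 0.8–1.5° off square: the +x corner touches and the −x corner is roughly 1–2 mm off the stop. I go back and press with the −x finger only, slightly yawed, to seat that corner.

Emit:
{"api": "send_rows", "payload": {
  "deltas": [
    [45,40,-4,20,0,0,0.05],
    [45,90,-8,50,0,0,0.1],
    [45,140,-12,90,0,0,0.2],
    [45,180,-12,130,0,0,0.2],
    [45,195,-12,160,0,0,0.2],
    [45,195,-12,180,0,0,0.2],
    [45,195,-12,180,0,0,0.2],
    [45,205,-12,180,0,0,0.2],
    [45,215,-12,180,0,0,0.2],
    [45,221,-12,180,0,0,0.2],
    [45,224,-12,180,0,0,0.2],
    [45,224,-12,180,0,0,0.2]
  ]
}}

```text
time_s: 16.68
position: [448.4, -125.5, 13.4]
tcp_rot: [2.362, 2.071, 0.0]
contact_force: [0.2, 0.6, -0.2]
grip_width: 0.524
```

Emit:
{"api": "send_rows", "payload": {
  "deltas": [
    [45,1,0,0,0,0,0],
    [45,2,0,0,0,0,0],
    [45,2,0,0,0,0,0]
  ]
}}

```text
time_s: 17.05
position: [448.6, -123.8, 13.3]
tcp_rot: [-2.362, -2.071, 0.0]
contact_force: [0.6, 0.4, 0.8]
grip_width: 0.529
```

Emit:
{"api": "send_rows", "payload": {
  "deltas": [
    [45,1,0,0,0,0,0],
    [45,2,0,0,0,0,0],
    [45,2,0,0,0,0,0]
  ]
}}

```text
time_s: 17.42
position: [448.6, -122.5, 13.4]
tcp_rot: [2.36, 2.072, -0.003]
contact_force: [-2.0, -3.8, 0.7]
grip_width: 0.522
```

Emit:
{"api": "send_rows", "payload": {
  "deltas": [
    [45,1,0,0,0,0,0],
    [45,2,0,0,0,0,0],
    [45,2,0,0,0,0,0]
  ]
}}

```text
time_s: 17.8
position: [448.8, -122.2, 13.5]
tcp_rot: [2.355, 2.074, -0.007]
contact_force: [-3.5, -11.0, -0.8]
grip_width: 0.528
```

Emit:
{"api": "send_rows", "payload": {
  "deltas": [
    [45,-5,0,0,0,0,0],
    [45,-15,0,0,0,0,0],
    [45,-30,0,0,0,0,0],
    [45,-40,0,0,0,0,0],
    [45,-45,0,-20,0,0,0],
    [45,-65,0,-60,0,0,0],
    [45,-100,0,-100,0,0,0],
    [45,-150,0,-140,0,0,0],
    [45,-200,0,-170,0,0,0],
    [45,-230,0,-180,0,0,0],
    [45,-230,0,-180,0,0,0]
  ]
}}

```text
time_s: 19.18
position: [418.8, -350.5, 194.7]
tcp_rot: [2.364, 2.065, 0.0]
contact_force: [0.1, 0.7, -0.2]
grip_width: 0.53
```

```bash
python3 look.py top t8.png 280 400 180 260
```

```text
k 6.666666666666667 19.225 [ 418.6 -348.6  193.3] [-2.364e+00 -2.068e+00 -1.000e-03] [-0.4  0.3 -0.9] 0.5285925589509608
```

No more pictures can be viewed, so I measure edge slopes numerically, before (t6) and now.

```bash
python3 - <<'E'
import cv2; from h import *; from bench import vision
c=vision.capture("top"); R,t=np.array(c["R"]),np.array(c["t"]); j=np.array([471.0,-14.1,-0.1033])
def W(u,v,z):
    r=R.T@[(u-c["cx"])/c["fx"],(v-c["cy"])/c["fy"],1]; o=-R.T@t; d=((o+r*(z-o[2])/r[2])[:2]-j[:2]); a=j[2]
    return [np.cos(a)*d[0]+np.sin(a)*d[1],-np.sin(a)*d[0]+np.cos(a)*d[1]]
def edge(im,k,x0,y0,yj,z,name,xs=(-35,35)):
    # sample along jig-y at each jig-x, on blue-channel; sub-pixel gradient peak
    b=cv2.GaussianBlur(im,(0,0),.8 *k/5 if k>1 else .01).astype(np.float32); out=[]
    for X in np.arange(*xs,2.):
        Y=np.arange(yj-7,yj+7,.25); p=proj(c,place(j,np.c_[np.full_like(Y,X),Y,np.full_like(Y,z)]))
        p=(p+.5-[x0,y0])*k-.5
        v=cv2.remap(b,p[:,0].astype(np.float32)[None],p[:,1].astype(np.float32)[None],cv2.INTER_CUBIC)[0].astype(float)
        g=np.abs(np.gradient(v,axis=0)).sum(1); g=np.convolve(g,np.ones(5)/5,'same'); g[:4]=g[-4:]=0
        w=np.where(g>.5*g.max(),g,0); out.append((X,(w*Y).sum()/w.sum()))
    o=np.array(out); f=np.polyfit(o[:,0],o[:,1],1); r=o[:,1]-np.polyval(f,o[:,0]); o=o[abs(r)<1.5*r.std()+.1]; f=np.polyfit(o[:,0],o[:,1],1)
    print(name,"slope %.4f y0 %.2f"%tuple(f),"rms %.2f"%np.std(o[:,1]-np.polyval(f,o[:,0])))
before=cv2.imread("pics/t6.png"); now=np.ascontiguousarray(c["color"][:,:,::-1])
for n,a in(("before",(before,5,280,160)),("now",(now,1,0,0))):
    edge(*a,-100,12,n+" rear"); edge(*a,-30,28,n+" bridge-"); edge(*a,30,28,n+" bridge+"); edge(*a,70,14,n+" stop/front")
    edge(*a,84,16,n+" stop back")
E
```

```text
before rear slope 0.0009 y0 -98.54 rms 0.54
before bridge- slope -0.0063 y0 -30.38 rms 0.20
before bridge+ slope -0.0007 y0 30.36 rms 0.25
before stop/front slope -0.0049 y0 71.03 rms 0.19
before stop back slope -0.0050 y0 84.93 rms 0.34
now rear slope 0.0003 y0 -98.52 rms 0.52
now bridge- slope -0.0073 y0 -30.44 rms 0.21
now bridge+ slope 0.0003 y0 30.31 rms 0.24
now stop/front slope -0.0051 y0 71.04 rms 0.22
now stop back slope -0.0066 y0 84.88 rms 0.37
```

The measured rear edge and stop are parallel within 0.3°. The front-to-rear length is 169.6 mm (170 expected), so the board is seated square. I run one bystander check against the first image, then hand in.

```bash
python3 - <<'E'
import cv2,numpy as np; from bench import vision,ticket,status
for n,bx in(("top",{"spool":(165,215,300,345)}),("side",{"spool":(325,380,308,360),"block":(385,425,212,236),"tape":(395,450,232,266)})):
    a=cv2.imread(f"pics/{n}0.png"); b=vision.capture(n)["color"][:,:,::-1]
    for k,(x0,x1,y0,y1) in bx.items():
        g=lambda i:cv2.GaussianBlur(cv2.cvtColor(np.ascontiguousarray(i[y0:y1,x0:x1]),6),(0,0),1).astype(np.float32)
        print(n,k,cv2.phaseCorrelate(g(a),g(b)),np.abs(g(a)-g(b)).mean())
print(status.sense()["contact_force"].round(1)); print(ticket.finish_job())
E
```

```text
top spool ((-0.02075513302217047, 0.5453010057237861), 0.9948764934539794) 2.344889
side spool ((-0.027216058215749683, 0.013421391370098235), 0.9877929814803748) 6.782867
side block ((0.22435586887764103, 0.03337431479284625), 0.5104195182522138) 21.592709
side tape ((0.0363852211517397, -0.059144780495937965), 0.4038589287687231) 24.227808
[0.3 0.3 0.2]
the job is handed in; nothing more can be done
None
```

The board is in the jig with its front end against the stop, and the job is handed in at about 19 s. I pushed it flat with both fingers, straightening it on the way in, through the flared mouth and under the bridge. The reaction rose to about 10 N as I pressed it against the stop. I then backed off and lifted clear.

- **Disagreement on squareness:** corners read by eye after the first seating suggested it was 1–2° off square. I pressed once more on the −x side, but this hardly moved it (rear edge shifted 0.02 mm). The sub-pixel edge fit gave almost the same result before and after, so the by-eye reading was probably at fault.
- **Final position:** in that fit the rear edge is parallel to the jig within about 0.3°. Front to rear measures 169.6 mm against 170 mm, with the front at the stop line.
- **No last view:** I had used all 12 pictures, so I did not view the board after the second press; the final check was numeric only.
- **Bystanders:** the image check shows the spool, block and tape moved by less than a pixel. The block and tape matched poorly (scores of about 0.5 and 0.4), most likely because the light changed when the arm's shadow moved. In the "tape" check I used the pale ring beside the block; I did not confirm that it is the black tape roll. The fingers touched only the board.

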